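Set the length stop of the packing bench's rail to the yellow notch

ROBOT

A 7-joint arm with a two-finger parallel gripper is mounted at the origin on the work surface. World frame = base frame: x ahead of the robot, y to its left, z up, the work surface at z = 0. Lengths are in mm, angles in rad, forces in N, time in s.
With the tool pointing down it reaches from about 400 to 875 mm from the base axis. Payload 4.4 kg.
Tool frame: the origin (TCP) lies at the very end of the fingers, on their centre line; the grasp point (between the pads) lies 19 mm behind it; z points along the fingers, y is the direction in which the jaws open and shut (so a half turn about z gives the same grasp; the last joint's range is limited). The gripper opens to 85 mm and grips with 20 to 120 N. Pads are 22 mm wide; open, the fingers measure 114 mm over their backs; the gripper's body (76 mm by 85 mm) begins 54 mm behind the grasp point. The pads swing forward as they close: fully open they stand 13 mm farther back than shut.
Start: joints at [-1.311, 0.628, 0.038, 1.517, -0.027, 0.996, -0.02], TCP at [208.019, 615.83, 210.113] pointing down, gripper open.
Joint ranges: [-3.06, 3.06], [-0.37, 2.12], [-1.25, 1.32], [0.18, 2.47], [-1.1, 4.24], [0.23, 1.98], [-2.94, 2.94]. Speed limits (rad/s): [2.57, 2.57, 3.14, 3.14, 3.14, 3.14, 3.14].

INTERFACE

Orientations are given as [roll, pitch, yaw] about the fixed x, y, z axes, in that order (R = Rz(yaw) Ry(pitch) Rx(roll)).
In Python, from cell import ctrl, eyes gives the robot as it stands.
- The arm moves only by the tool move_arm, never from a script. Its argument "increments" is a list of rows, each a list of 6 numbers: the shift along the tool's x, y, z in cm, then the turn, a rotation vector about the tool's x, y, z in degrees. In form: [[x, y, z, wx, wy, wz], ...]. A call has 1 to 20 rows; each row is the pose to reach, as a shift and turn from the pose commanded when the call began, along the tool's axes at that moment; what a row does not reach only later rows make up. A row lasts 1/10 s, in which the tool goes at most 50 mm and 8.59 degrees, less where a joint would pass 70% of its speed; a pose out of reach is approached as far as the arm can. A call with a gripper value outside its range is refused whole. "grip" is the opening, from -1 (shut) to 1 (fully open), set as the call begins (left out, the last holds). The fingers move at their own pace and stop on an object; the grip force is fixed at half the most. Time passes only in rows, so rows that repeat a pose let the fingers close. It gives the time, the measured TCP pose, the force and the opening at its end, in the units of the state.
- ctrl.read_state(): the state, without advancing time (a new reading comes with each control period).
- eyes.get_image(name): name is "scene" or "top" or "wrist"; returns the picture (480x640x3 uint8, red, green, blue); there is no depth.
- eyes.calibration(name): a dict with "fx", "fy", "cx", "cy" (pixels), "pose" (4x4, takes a point from camera to world coordinates); the wrist camera has in their place "tool_from_camera" (4x4, takes a point from camera to tool coordinates, whose origin is the TCP and whose axes are the flange's). Camera axes: x right, y up, looking along -z (the intrinsics and any distortion apply to the point x, -y, -z); pixel columns grow to the right and rows downward; lengths in mm; the calibration is good to about 2 mm. A picture is of the moment at which its call begins: read the wrist's pose just before it. calibration takes no time and is no camera call.
- ctrl.finish_job(): hands the job in, once; it reports no verdict.
The state is a dict: "clock": time; "qpos": joint angles; "qd": joint speeds; "tau": joint torques, N m; "eef_pos": TCP position; "tool_rot": TCP orientation; "force": force on the tool from outside, world axes, zero at the start; "torque": the same for the moment, N m; "width": finger opening in mm.
Only numpy, scipy, OpenCV 4.12 (cv2) and the standard library are available. Lean on these libraries where they do the work, as an engineer would, in place of code of your own. Each camera call takes 0.05 s, during which the arm holds its last target. There are 200 camera calls.

TASK

Loosen the black clamp knob on the length stop by turning it counter-clockwise to its end (about a quarter turn), then take the stop by its red handle and slide it along the rail until its ball clicks into the notch of the yellow plate (the blue plate's notch is for another carton size). Finish while still gripping the red handle with the stop held still at the yellow notch, and leave the clamp loose and the things around the rail undisturbed.

Things in the scene. Friction and masses are not known exactly. Their poses are not given: they have to be found in the camera images.
- rail: Fixed measuring rail: aluminium bed 60 mm wide (its x), 460 mm long (its y), 20 mm thick, with two 10 mm steel rods along it and a blue block 66 x 14 x 48 mm high at each end. Origin: centre of its underside on the bench; y runs along the rail, x across it, z up.
- stop (a joint): Position of the grey length stop along the rail, m: 0 to 0.28, growing to the rail's +y; at 0 the stop's middle is 140 mm to -y of the rail's middle. Starts between 0 and 0.07, clamped (it takes 30 to 40 N to drag it). Unclamped it slides with about 2 N of friction, stays where left, and needs 6 to 9 N more to ride over each hump of a notch plate.
- stop_ball (a point): Middle of the stop, on its underside 25 mm above the bench: the sprung 8 mm ball. White pointers on both sides and a white line over the top mark it. The stop is 68 mm across the rail, 140 mm along it, its flat top 52 mm above the bench; at its -y end an arm on the +x side carries an upright blade 107 mm from the rail's middle line, 60 mm high.
- stop_handle: Red square post fixed on the stop's top, 20 x 20 mm and 42 mm high, 42 mm along the rail's +y from the stop's middle. Origin: centre of its underside, 52 mm above the bench; its axes are those of the rail.
- clamp_knob (a joint): Turn of the black clamp knob, rad: 0 fully clamped, growing counter-clockwise seen from above, 1.4 is its end stop (loose). Starts between 0 and 0.15; it takes up to 0.2 N m and stays where it is left. The pad leaves the rod at about 1.0.
- knob_grip (a point): On the knob's upright axis, 78 mm above the bench, 42 mm to the rail's -y from the stop's middle. The grip is a bar 42 mm long, 14 mm thick, its foot 58 mm and its top 94 mm above the bench. At joint value 0 it lies across the rail; the point's x runs along the bar and turns with it. A white line marks the end that points to the rail's -x when clamped.
- yellow_notch (a point): Middle of the yellow notch plate, where the stop must go, 23 mm above the bench; axes as the rail's. Yellow and blue lie either way round, so the stop may have to pass over the blue notch. The ball sits in the notch when stop_ball is level with this point along the rail; humps are felt from 12 mm before it, with crests 6 mm either side, and inside these the ball draws the stop home.
- yellow_plate: The yellow plate fixed on the rail's bed: 110 mm across the rail, 24 mm along it, 3 mm thick, standing out 25 mm on both sides of the bed with a black line at its middle; two steel humps under the stop's path form the notch, tops 27.5 mm above the bench. Origin: centre of its underside, 20 mm above the bench.
- blue_notch (a point): Middle of the blue notch plate, the same in shape, the wrong notch.
- carton: Bystander: brown carton 120 x 160 x 90 mm, origin under its centre.
- green_box: Bystander: green box 70 x 90 x 80 mm, origin under its centre.
- tape_roll: Bystander: orange roll of tape lying flat, 100 mm across, 48 mm high, origin under its centre.
- screwdriver: Bystander: screwdriver lying on the bench, about 200 mm long.

How it is judged:
By the outcome, as a careful person would: the job done as asked, in the order asked, and still so for the second after the job is handed in, while the arm keeps its last pose, push and grip.
It also fails if it takes over 54 s, if anything falls off the work surface, if the arm or the gripper's body presses on something with over 40 N, if the wrist force passes 120 N, or if a joint passes its speed limit or range.

## Working session

There is one attempt and no reset: what is moved stays moved. The work goes in short steps, Python scripts to look and compute and a tool call to move; the robot and the scene stay as the last step left them, time stands still between calls to the robot, and variables do not carry over. Pictures are saved under pics/ and viewed, about 8 in all and at most 12, crops included, and the job is handed in when it is done.

Besides the shell and the picture viewer there is one more tool, called after "Emit:" by a JSON object that holds its "name" and its "arguments", one argument or row to a line. move_arm: Moves the arm, as the interface text tells. Its arguments: {"type":"object","properties":{"increments":{"type":"array","items":{"type":"array","items":{"type":"number"}}},"grip":{"type":"number"}},"required":["increments"]}

```bash
ls; mkdir -p pics
python3 - <<'E'
from cell import ctrl, eyes
import cv2,numpy as np
np.set_printoptions(suppress=True,precision=3)
for n in("scene","top"):
    im=eyes.get_image(n);cv2.imwrite(f"pics/{n}0.png",im[:,:,::-1])
    print(n,eyes.calibration(n))
print(eyes.calibration("wrist"))
print(ctrl.read_state())
E
```

```text
pics
scene {'fx': 558.4118804175506, 'fy': 558.4118804175506, 'cx': 318.4433959978238, 'cy': 248.67517029679772, 'pose': array([[   0.383,   -0.651,    0.656, 1468.053],
       [   0.924,    0.26 ,   -0.282, -390.056],
       [   0.013,    0.713,    0.701, 1053.84 ],
       [   0.   ,    0.   ,    0.   ,    1.   ]])}
top {'fx': 600.8044521991418, 'fy': 600.8044521991418, 'cx': 315.80350057029375, 'cy': 231.36541923687253, 'pose': array([[   0.006,    0.99 ,   -0.143,  379.661],
       [  -1.   ,    0.006,    0.001,   -5.495],
       [   0.002,    0.143,    0.99 , 1446.677],
       [   0.   ,    0.   ,    0.   ,    1.   ]])}
{'fx': 413.38385009507044, 'fy': 413.38385009507044, 'cx': 318.48790846769833, 'cy': 241.77111556146536, 'tool_from_camera': array([[   0.001,    0.948,    0.319,   82.82 ],
       [   1.   ,   -0.001,   -0.001,   -0.606],
       [  -0.001,    0.319,   -0.948, -164.739],
       [   0.   ,    0.   ,    0.   ,    1.   ]])}
{'clock': 0.1, 'qpos': array([-1.311,  0.629,  0.038,  1.518, -0.027,  0.996, -0.02 ]), 'qd': array([-0.   , -0.001,  0.001, -0.005,  0.002,  0.   , -0.   ]), 'tau': array([  0.003, -56.453,   1.231, -19.397,   0.011,   0.005,  -0.   ]), 'eef_pos': array([207.804, 615.254, 209.291]), 'tool_rot': array([-3.14 ,  0.   ,  2.816]), 'force': array([1.1  , 0.37 , 0.773]), 'torque': array([-0.028, -0.011, -0.035]), 'width': 85.7282808886683}
```

View pics/top0.png

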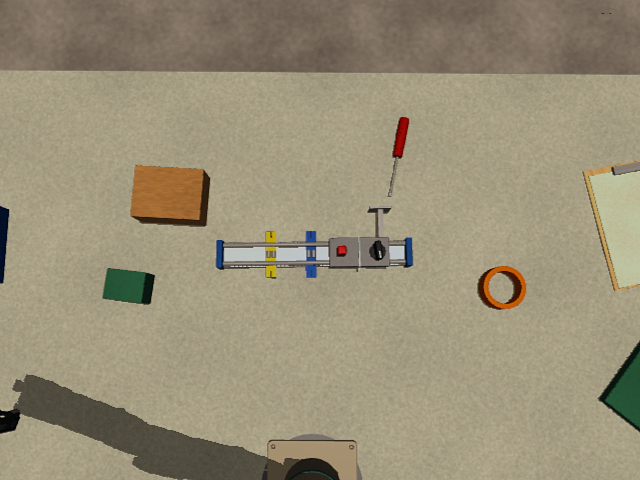

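View pics/scene0.png

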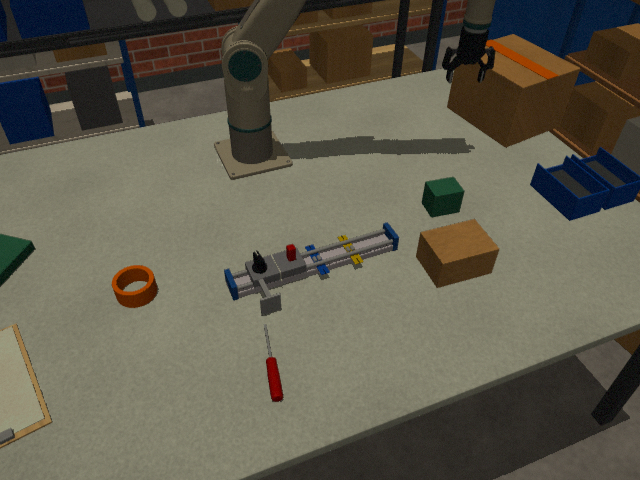

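The top view shows the rail running horizontally, with rail +y to the image left. The knob is near (377,251), the red handle near (342,251), the blue plate near (311,254) and the yellow plate near (271,254). The stop has to pass the blue plate. The scene view agrees with this order.

```bash
cat > h.py <<'E'
import cv2,numpy as np
from cell import ctrl,eyes
from scipy.spatial.transform import Rotation as R
np.set_printoptions(suppress=True,precision=2)
def pose(n,st=None):
    c=eyes.calibration(n)
    if n!="wrist": return c,c["pose"]
    T=np.eye(4);T[:3,:3]=R.from_euler("xyz",st["tool_rot"]).as_matrix();T[:3,3]=st["eef_pos"]
    return c,T@c["tool_from_camera"]
def cast(n,uv,z,st=None):
    c,P=pose(n,st); u,v=uv
    d=P[:3,:3]@np.array([(u-c["cx"])/c["fx"],-(v-c["cy"])/c["fy"],-1]); o=P[:3,3]
    return o+d*(z-o[2])/d[2]
def blobs(im,lo,hi,amin=20,roi=None):
    hsv=cv2.cvtColor(im,cv2.COLOR_RGB2HSV); m=cv2.inRange(hsv,np.array(lo),np.array(hi))
    if roi: 
        k=np.zeros_like(m);x0,y0,x1,y1=roi;k[y0:y1,x0:x1]=255;m&=k
    n,l,s,c=cv2.connectedComponentsWithStats(m)
    return [(c[i],s[i]) for i in range(1,n) if s[i][4]>=amin],m
E
python3 - <<'E'
from h import *
im=cv2.imread("pics/top0.png")[:,:,::-1].copy()
roi=(210,200,420,290)
for nm,lo,hi,z in(("yellow",(22,150,90),(35,255,255),23),("blue",(100,140,50),(125,255,255),48),("red",(0,170,100),(6,255,255),94),("black",(0,0,0),(180,255,45),94)):
    b,m=blobs(im,lo,hi,12,roi)
    for c,s in b: print(nm,c,s,cast("top",c,z),cast("top",c,23))
    p=np.argwhere(m)[:,::-1].astype(float)
    if nm=="yellow": print("minrect",cv2.minAreaRect(p.astype(np.float32)))
cv2.imwrite("pics/c1.png",cv2.resize(im[200:295,210:420],None,fx=3.8,fy=3.8,interpolation=cv2.INTER_CUBIC)[:,:,::-1])
E
```

```text
yellow [270.53 236.75] [266 231  10  12 114] [572.01 101.64  23.  ] [572.01 101.64  23.  ]
yellow [270.96 253.06] [266 246  10  15  80] [532.8   99.93  23.  ] [532.8   99.93  23.  ]
yellow [270.59 270.64] [266 265  10  12 117] [490.9  100.11  23.  ] [490.9  100.11  23.  ]
minrect ((270.5, 253.5), (45.0, 9.0), 90.0)
blue [310.85 236.  ] [306 231  10  11 102] [571.     5.05  48.  ] [574.42   5.23  23.  ]
blue [408.74 250.57] [406 238   7  27 148] [ 538.05 -224.46   48.  ] [ 540.88 -228.38   23.  ]
blue [219.14 253.12] [217 240   6  28 147] [529.21 219.29  48.  ] [531.89 223.3   23.  ]
blue [311.   247.57] [307 246   9   5  37] [543.65   4.5   48.  ] [546.58   4.68  23.  ]
blue [311.  258.1] [307 253   9   8  40] [518.88   4.32  48.  ] [521.37   4.49  23.  ]
blue [310.74 270.34] [306 265  10  12 114] [490.23   4.72  48.  ] [492.21   4.9   23.  ]
red [341.43 249.33] [338 246   8   8  61] [534.69 -64.78  94.  ] [542.82 -67.89  23.  ]
black [372.46 210.08] [368 209   9   3  24] [ 625.44 -135.74   94.  ] [ 638.34 -142.58   23.  ]
black [386.04 209.17] [382 208   9   4  24] [ 627.77 -166.84   94.  ] [ 640.79 -175.31   23.  ]
black [377.29 249.9 ] [370 241  15  19 178] [ 533.9  -146.01   94.  ] [ 542.   -153.39   23.  ]
black [405.8  258.12] [404 245   7  22  41] [ 515.61 -210.34   94.  ] [ 522.75 -221.09   23.  ]
black [339.06 253.18] [337 248   8   8  17] [525.89 -59.42  94.  ] [533.56 -62.25  23.  ]
black [373. 266.] [361 266  25   1  25] [ 497.29 -136.03   94.  ] [ 503.47 -142.88   23.  ]
```

View pics/c1.png

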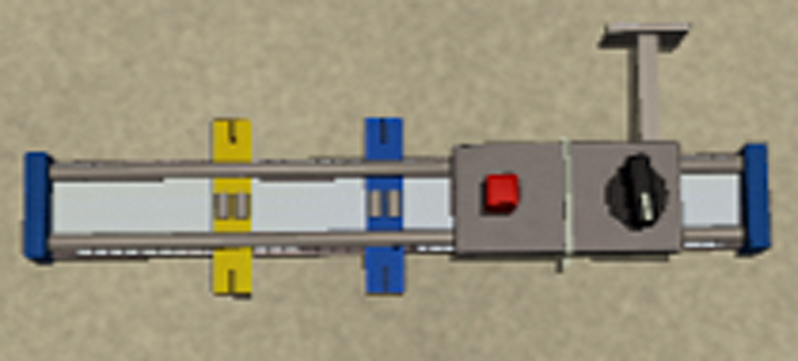

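The crop agrees with the first measurement: the rail is about 1.1° off world y, the knob is at (534,-146), the handle at (535,-65) and yellow at y≈100. The gap from knob to handle is about 82 mm, against 84 mm given. I'll move above the stop for a wrist look.

Emit:
{"name": "move_arm", "arguments": {
  "increments": [
    [-2,-1.5,0,0,0,0],
    [-5.5,-3.8,0,0,0,0],
    [-9,-6.2,0,0,0,0],
    [-12.5,-8.6,0,0,0,-2],
    [-16,-11,0,0,0,-4],
    [-19.5,-13.5,0,0,0,-6],
    [-23,-16,0,0,0,-8],
    [-26.5,-18.3,0,0,0,-10],
    [-30,-20.8,0,0,0,-12],
    [-33.5,-23.2,-0.5,0,0,-14],
    [-37,-25.9,-0.5,0,0,-16],
    [-39,-29.5,-1,0,0,-18],
    [-41,-33.5,-1,0,0,-20],
    [-43,-37.5,-1,0,0,-20],
    [-44.8,-41.5,-1.5,0,0,-20],
    [-46.6,-45.5,-1.5,0,0,-20],
    [-48.5,-49.5,-2,0,0,-20],
    [-50.5,-53.5,-2,0,0,-20],
    [-52,-57,-2,0,0,-20],
    [-52.6,-58.2,-2,0,0,-20]
  ]
}}

```text
clock: 2.1
eef_pos: [519.4, -109.3, 229.9]
tool_rot: [-3.139, -0.001, -3.125]
force: [-0.0, 0.2, -0.5]
width: 85.2
```

Emit:
{"name": "move_arm", "arguments": {
  "increments": [
    [0,0,0,0,0,0],
    [0,0,0,0,0,0],
    [0,0,0,0,0,0]
  ]
}}

```text
clock: 2.4
eef_pos: [520.0, -101.4, 229.9]
tool_rot: [3.14, -0.0, -3.115]
force: [-0.0, 1.1, -0.6]
width: 85.7
```

Run:
```python
from h import *
st=ctrl.read_state(); im=eyes.get_image("wrist"); cv2.imwrite("pics/w1.png",im[:,:,::-1])
import pickle; pickle.dump(st,open("st1.pkl","wb"))
print(st)
for nm,lo,hi,z,a in(("red",(0,170,60),(6,255,255),94,100),("black",(0,0,0),(180,255,45),94,200),("yellow",(22,150,90),(35,255,255),23,100),("blue",(100,140,50),(125,255,255),23,100)):
    for c,s in blobs(im,lo,hi,a)[0]: print(nm,c,s,cast("wrist",c,z,st))
```

```text
{'clock': 2.4, 'qpos': array([ 0.14,  0.43,  0.  ,  1.83, -0.  ,  0.88,  1.74]), 'qd': array([-0.01, -0.  ,  0.  , -0.  ,  0.  , -0.  ,  0.  ]), 'tau': array([  0.65, -44.09,   0.85, -17.85,   0.04,   0.  ,  -0.01]), 'eef_pos': array([ 520.03, -101.41,  229.93]), 'tool_rot': array([ 3.14, -0.  , -3.11]), 'force': array([-0.04,  1.08, -0.63]), 'torque': array([ 0.04, -0.01,  0.01]), 'width': 85.70098668260471}
red [365.73 236.74] [354 226  24  23 350] [533.24 -64.68  94.  ]
red [216.37 448.3 ] [203 419  28  61 952] [ 741.67 -189.17   94.  ]
black [187.43 207.42] [173 175  24  78 608] [ 513.91 -199.17   94.  ]
black [267.74 215.75] [ 232  179   79   83 2599] [ 518.7  -139.36   94.  ]
black [354.66 203.58] [ 314  179   82   67 2121] [507.56 -74.59  94.  ]
black [260.26 317.97] [231 304  54  26 627] [ 605.32 -146.45   94.  ]
black [112.35 426.58] [    0   323   210   157 18134] [ 719.18 -281.65   94.  ]
black [525.28 426.73] [  428   323   212   157 18250] [709.69  91.29  94.  ]
black [318.24 469.29] [ 217  456  204   24 3575] [764.32 -94.59  94.  ]
yellow [543.73 172.3 ] [529 156  31  33 789] [490.78 100.74  23.  ]
yellow [535.19 217.24] [522 200  30  35 453] [532.58 101.21  23.  ]
yellow [528.51 257.65] [515 247  28  23 524] [572.78 102.64  23.  ]
blue [437.68 171.44] [424 155  29  33 795] [492.64   5.28  23.  ]
blue [177.04 218.26] [ 167  183   21   72 1040] [ 542.67 -232.01   23.  ]
blue [433.23 217.87] [420 200  28  35 430] [535.78   6.31  23.  ]
blue [429.24 257.04] [417 246  26  23 513] [574.74   7.01  23.  ]
```

View pics/w1.png

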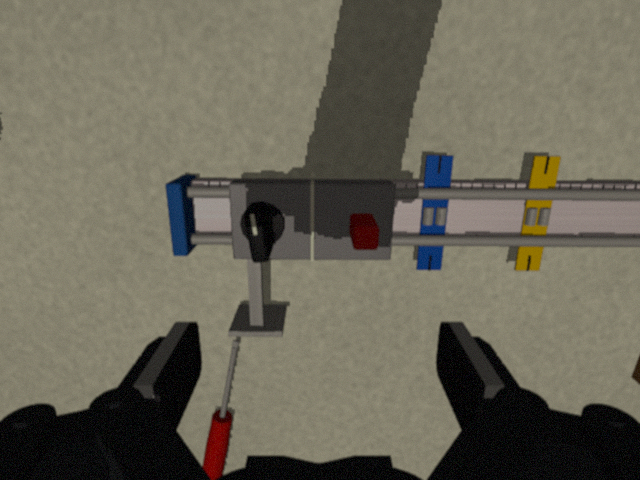

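The wrist view shows the bar top from about (253,214) to (261,258). The handle top is near (365,232) and the stop's white line is at column 312. The fingers would clear everything here.

Run:
```python
from h import *
import pickle; st=pickle.load(open("st1.pkl","rb"))
for n,uv,z in(("bar a",(253,214),94),("bar b",(261,260),94),("line",(312.5,222),52),("pt-",(312,180),52),("pt+",(313,261),52)): print(n,cast("wrist",uv,z,st))
im=cv2.imread("pics/w1.png"); im=im[165:270,225:405]
cv2.imwrite("pics/c2.png",cv2.resize(im,None,fx=4.4,fy=4.4,interpolation=cv2.INTER_CUBIC))
```

```text
bar a [ 517.64 -150.4    94.  ]
bar b [ 554.47 -145.01   94.  ]
line [ 534.6  -105.84   52.  ]
pt- [ 498.3 -107.1   52. ]
pt+ [ 570.56 -104.56   52.  ]
```

View pics/c2.png

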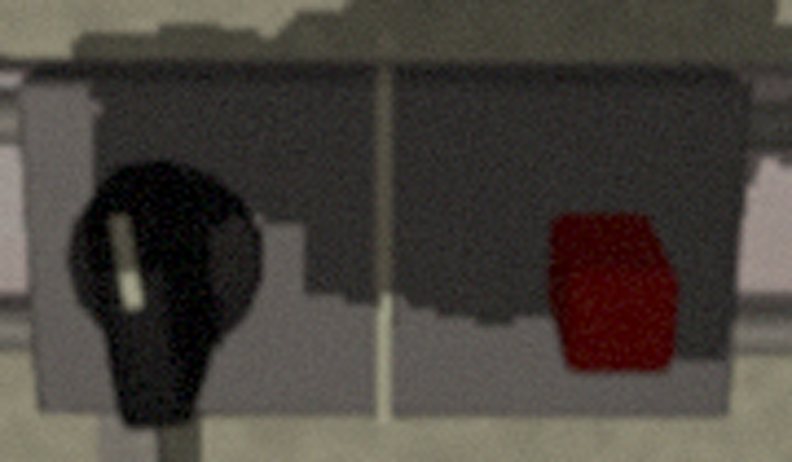

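Emit:
{"name": "move_arm", "arguments": {
  "increments": [
    [-0.4,-1.2,2,0,0,-2],
    [-0.8,-2.4,4,0,0,-4],
    [-1.1,-3.5,7,0,0,-6],
    [-1.4,-4.6,10,0,0,-6],
    [-1.4,-4.6,11.5,0,0,-6],
    [-1.4,-4.6,11.5,0,0,-6],
    [-1.4,-4.6,11.5,0,0,-6],
    [-1.4,-4.6,11.5,0,0,-6]
  ]
}}

```text
clock: 3.25
eef_pos: [536.2, -148.8, 116.3]
tool_rot: [-3.141, 0.002, -3.012]
force: [0.6, -0.3, -0.5]
width: 85.6
```

Run:
```python
from h import *
st=ctrl.read_state(); im=eyes.get_image("wrist"); cv2.imwrite("pics/w2.png",im[:,:,::-1])
print(st["eef_pos"],st["tool_rot"],st["qd"],st["force"])
```

```text
[ 536.18 -148.79  116.3 ] [-3.14  0.   -3.01] [ 0.01 -0.01  0.   -0.    0.   -0.   -0.  ] [ 0.61 -0.32 -0.51]
```

View pics/w2.png

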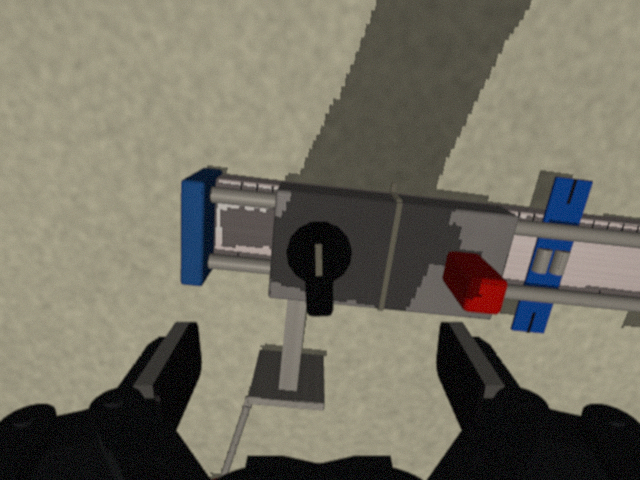

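The bar is vertical in the image and centred between the fingers at column 319. I'll descend and close on it.

Emit:
{"name": "move_arm", "arguments": {
  "increments": [
    [0,0,1,0,0,0],
    [0,0,2,0,0,0],
    [0,0,3,0,0,0],
    [0,0,4,0,0,0],
    [0,0,5,0,0,0],
    [0,0,5.2,0,0,0],
    [0,0,5.2,0,0,0]
  ],
  "grip": 0
}}

```text
clock: 4.0
eef_pos: [534.7, -149.5, 62.4]
tool_rot: [3.141, -0.001, -3.014]
force: [-0.6, 0.7, 0.2]
width: 42.7
```

Emit:
{"name": "move_arm", "arguments": {
  "increments": [
    [0,0,0,0,0,0],
    [0,0,0,0,0,0],
    [0,0,0,0,0,0],
    [0,0,0,0,0,0],
    [0,0,0,0,0,0],
    [0,0,0,0,0,0],
    [0,0,0,0,0,0]
  ],
  "grip": -1
}}

```text
clock: 4.7
eef_pos: [535.4, -149.0, 63.8]
tool_rot: [3.141, 0.001, -3.013]
force: [-0.4, 2.3, 6.3]
width: 12.1
```

Emit:
{"name": "move_arm", "arguments": {
  "increments": [
    [0,0,0,0,0,-3],
    [0,0,0,0,0,-7],
    [0,0,0,0,0,-11],
    [0,0,0,0,0,-15],
    [0,0,0,0,0,-19],
    [0,0,0,0,0,-23],
    [0,0,0,0,0,-27],
    [0,0,0,0,0,-31],
    [0,0,0,0,0,-35],
    [0,0,0,0,0,-39],
    [0,0,0,0,0,-43],
    [0,0,0,0,0,-47],
    [0,0,0,0,0,-51],
    [0,0,0,0,0,-55],
    [0,0,0,0,0,-59],
    [0,0,0,0,0,-62],
    [0,0,0,0,0,-65],
    [0,0,0,0,0,-65],
    [0,0,0,0,0,-65]
  ]
}}

```text
clock: 6.6
eef_pos: [536.5, -150.2, 63.7]
tool_rot: [-3.139, 0.0, -1.881]
force: [2.4, -1.0, 4.7]
width: 12.2
```

Run:
```python
from h import *
st=ctrl.read_state(); print(st)
```

```text
{'clock': 6.6, 'qpos': array([ 0.43,  0.72, -0.33,  1.9 ,  0.39,  0.58,  2.68]), 'qd': array([-0., -0.,  0., -0.,  0.,  0.,  0.]), 'tau': array([  0.03, -49.41,  -3.66,  -9.57,  -0.18,   0.64,   0.01]), 'eef_pos': array([ 536.51, -150.15,   63.7 ]), 'tool_rot': array([-3.14,  0.  , -1.88]), 'force': array([ 2.39, -1.05,  4.69]), 'torque': array([-0.16, -0.47, -0.01]), 'width': 12.210139348989292}
```

Emit:
{"name": "move_arm", "arguments": {
  "increments": [
    [0,0,0,0,0,-3],
    [0,0,0,0,0,-6],
    [0,0,0,0,0,-8],
    [0,0,0,0,0,-10],
    [0,0,0,0,0,-11.5],
    [0,0,0,0,0,-11.5],
    [0,0,0,0,0,-11.5]
  ]
}}

```text
clock: 7.3
eef_pos: [536.7, -150.1, 63.7]
tool_rot: [-3.139, 0.0, -1.682]
force: [3.8, -0.7, 5.1]
width: 12.2
```

Run:
```python
from h import *
st=ctrl.read_state(); print(st)
```

```text
{'clock': 7.3, 'qpos': array([ 0.47,  0.73, -0.38,  1.9 ,  0.45,  0.6 ,  2.82]), 'qd': array([-0., -0.,  0., -0.,  0., -0., -0.]), 'tau': array([ -0.87, -48.55,  -4.88,  -8.06,   0.34,   1.15,   0.84]), 'eef_pos': array([ 536.69, -150.1 ,   63.68]), 'tool_rot': array([-3.14,  0.  , -1.68]), 'force': array([ 3.82, -0.67,  5.06]), 'torque': array([-0.21, -0.8 , -0.83]), 'width': 12.207104918568104}
```

The torque about z is -0.83 N m at the end, so the knob is against its stop. I'll release it and rise.

Emit:
{"name": "move_arm", "arguments": {
  "increments": [
    [0,0,0,0,0,1],
    [0,0,0,0,0,1],
    [0,0,0,0,0,1],
    [0,0,0,0,0,1]
  ],
  "grip": 0
}}

```text
clock: 7.7
eef_pos: [534.2, -149.3, 62.6]
tool_rot: [3.14, 0.0, -1.695]
force: [0.2, 0.2, -0.3]
width: 42.8
```

Emit:
{"name": "move_arm", "arguments": {
  "increments": [
    [0,0,-1,0,0,0],
    [0,0,-2.5,0,0,0],
    [0,0,-4,0,0,0],
    [0,0,-5.5,0,0,0],
    [0,0,-7,0,0,0],
    [0,0,-7,0,0,8],
    [0,0,-7,0,0,16],
    [0,0,-7,0,0,24],
    [0,0,-7,0,0,32],
    [0,0,-7,0,0,40],
    [0,0,-7,0,0,48],
    [0,0,-7,0,0,56],
    [0,0,-7,0,0,64],
    [0,0,-7,0,0,71],
    [0,0,-7,0,0,76],
    [0,0,-7,0,0,80],
    [0,0,-7,0,0,80],
    [0,0,-7,0,0,80],
    [0,0,-7,0,0,80]
  ]
}}

```text
clock: 9.6
eef_pos: [535.2, -149.5, 133.3]
tool_rot: [3.141, 0.0, -3.091]
force: [-0.6, 0.6, 0.3]
width: 42.8
```

Run:
```python
from h import *
st=ctrl.read_state(); im=eyes.get_image("wrist"); cv2.imwrite("pics/w3.png",im[:,:,::-1])
print(st["eef_pos"],st["tool_rot"],st["qpos"],st["force"])
for c,s in blobs(im,(0,170,120),(6,255,255),100)[0]: print("red",c,s,cast("wrist",c,94,st))
```

```text
[ 535.15 -149.47  133.31] [ 3.14  0.   -3.09] [ 0.26  0.59 -0.06  1.86  0.05  0.69  1.79] [-0.56  0.57  0.31]
red [477.75 272.64] [460 257  36  32 911] [533.95 -64.29  94.  ]
```

View pics/w3.png

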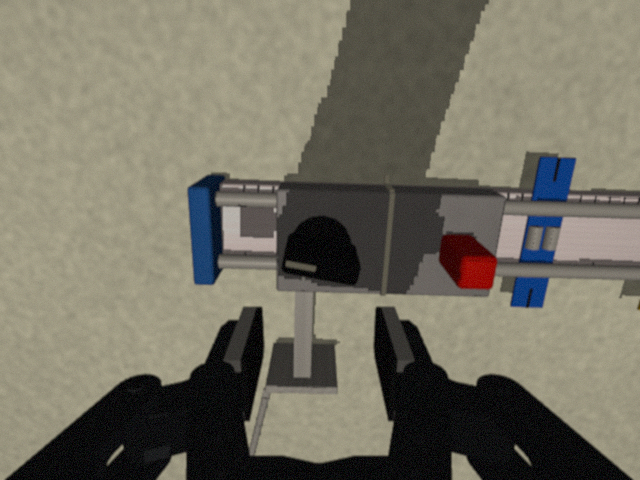

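The bar now lies along the rail with its white end toward -y, so the knob is loose, and the stop has not moved. Next I'll go over to the handle.

Emit:
{"name": "move_arm", "arguments": {
  "increments": [
    [0,1.5,0,0,0,0.5],
    [-0.1,4,0,0,0,1],
    [-0.2,6.5,0,0,0,1.5],
    [-0.3,8.2,0,0,0,1.5],
    [-0.3,8.5,0,0,0,1.5],
    [-0.3,8.5,1,0,0,1.5],
    [-0.3,8.5,2.2,0,0,1.5],
    [-0.3,8.5,3.5,0,0,1.5],
    [-0.3,8.5,5,0,0,1.5],
    [-0.3,8.5,6.3,0,0,1.5],
    [-0.3,8.5,7.2,0,0,1.5],
    [-0.3,8.5,7.4,0,0,1.5],
    [-0.3,8.5,7.4,0,0,1.5]
  ]
}}

```text
clock: 10.95
eef_pos: [533.8, -64.7, 58.7]
tool_rot: [3.142, -0.001, -3.119]
force: [0.9, 0.4, -0.7]
width: 42.7
```

Emit:
{"name": "move_arm", "arguments": {
  "increments": [
    [0,0,0,0,0,0],
    [0,0,0,0,0,0],
    [0,0,0,0,0,0],
    [0,0,0,0,0,0],
    [0,0,0,0,0,0],
    [0,0,0,0,0,0]
  ],
  "grip": -1
}}

```text
clock: 11.55
eef_pos: [534.4, -64.6, 59.9]
tool_rot: [-3.141, 0.001, -3.119]
force: [-0.6, 0.3, 6.1]
width: 18.1
```

Emit:
{"name": "move_arm", "arguments": {
  "increments": [
    [0,0.3,0,0,0,0],
    [0,1,0,0,0,0],
    [0,2,0,0,0,0],
    [0,3,0,0,0,0],
    [0,4,0,0,0,0],
    [0,5,0,0,0,0],
    [0,6,0,0,0,0],
    [0,7,0,0,0,0],
    [0,8,0,0,0,0],
    [0,8,0,0,0,0],
    [0,8,0,0,0,0]
  ]
}}

```text
clock: 12.65
eef_pos: [532.9, 16.6, 59.9]
tool_rot: [3.141, 0.002, -3.117]
force: [-0.4, 1.7, 5.1]
width: 18.3
```

Run:
```python
from h import *
st=ctrl.read_state(); print(st["force"],st["torque"])
```

```text
[-0.37  1.7   5.1 ] [ 0.33  0.17 -0.09]
```

Emit:
{"name": "move_arm", "arguments": {
  "increments": [
    [0,1,0,0,0,0],
    [0,2,0,0,0,0],
    [0,3,0,0,0,0],
    [0,4,0,0,0,0],
    [0,5,0,0,0,0],
    [0,6,0,0,0,0],
    [0,7,0,0,0,0],
    [0,8,0,0,0,0],
    [0,9,0,0,0,0],
    [0,10,0,0,0,0],
    [0,10.5,0,0,0,0],
    [0,10.5,0,0,0,0],
    [0,10.5,0,0,0,0]
  ]
}}

```text
clock: 13.95
eef_pos: [530.9, 121.7, 59.9]
tool_rot: [3.14, 0.003, -3.118]
force: [0.0, 1.6, 4.4]
width: 18.7
```

Run:
```python
from h import *
st=ctrl.read_state(); print(st["clock"],st["eef_pos"],st["tool_rot"],st["force"],st["torque"],st["width"])
im=eyes.get_image("wrist"); cv2.imwrite("pics/w4.png",im[:,:,::-1])
```

```text
13.95 [530.89 121.71  59.9 ] [ 3.14  0.   -3.12] [0.03 1.58 4.42] [ 0.24 -0.09 -0.06] 18.65389874556753
```

View pics/w4.png

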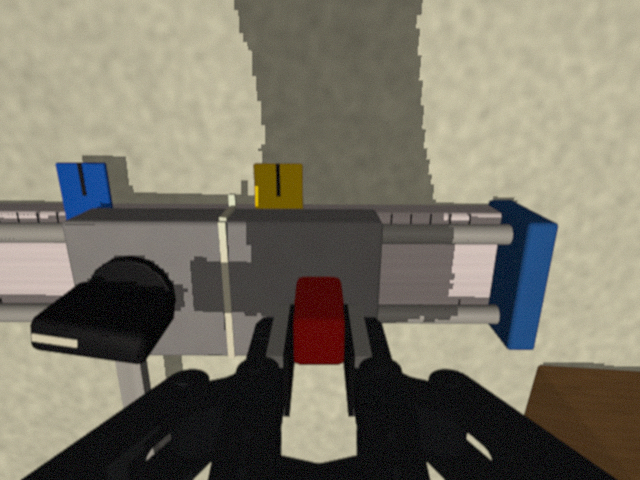

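The wrist view shows the stop's line at column 225 and the yellow mark at column 278. The stop is past the blue plate and about 20 mm short of yellow, so I'll creep in and watch the force.

Emit:
{"name": "move_arm", "arguments": {
  "increments": [
    [0,0.3,0,0,0,0],
    [0,0.6,0,0,0,0],
    [0,0.9,0,0,0,0],
    [0,1.1,0,0,0,0],
    [0,1.2,0,0,0,0],
    [0,1.2,0,0,0,0]
  ]
}}

```text
clock: 14.6
eef_pos: [530.6, 132.0, 59.9]
tool_rot: [-3.141, 0.003, -3.119]
force: [1.0, -2.4, 4.9]
width: 18.1
```

Emit:
{"name": "move_arm", "arguments": {
  "increments": [
    [0,0.1,0,0,0,0],
    [0,0.2,0,0,0,0],
    [0,0.2,0,0,0,0]
  ]
}}

```text
clock: 14.9
eef_pos: [530.6, 132.4, 59.9]
tool_rot: [-3.14, 0.002, -3.12]
force: [0.6, -4.1, 5.4]
width: 18.0
```

Emit:
{"name": "move_arm", "arguments": {
  "increments": [
    [0,0.1,0,0,0,0],
    [0,0.2,0,0,0,0],
    [0,0.2,0,0,0,0]
  ]
}}

```text
clock: 15.2
eef_pos: [530.6, 132.6, 59.9]
tool_rot: [-3.138, 0.002, -3.121]
force: [0.9, -7.3, 6.7]
width: 18.0
```

Emit:
{"name": "move_arm", "arguments": {
  "increments": [
    [0,0.1,0,0,0,0],
    [0,0.2,0,0,0,0],
    [0,0.2,0,0,0,0]
  ]
}}

```text
clock: 15.5
eef_pos: [530.6, 133.4, 59.9]
tool_rot: [-3.136, 0.002, -3.122]
force: [0.5, -10.6, 8.3]
width: 17.9
```

Emit:
{"name": "move_arm", "arguments": {
  "increments": [
    [0,0.1,0,0,0,0],
    [0,0.2,0,0,0,0],
    [0,0.2,0,0,0,0]
  ]
}}

```text
clock: 15.8
eef_pos: [530.6, 134.5, 59.9]
tool_rot: [-3.136, 0.002, -3.122]
force: [1.4, -10.7, 8.0]
width: 18.4
```

Emit:
{"name": "move_arm", "arguments": {
  "increments": [
    [0,0.1,0,0,0,0],
    [0,0.1,0,0,0,0],
    [0,0.1,0,0,0,0]
  ]
}}

```text
clock: 16.1
eef_pos: [530.5, 141.2, 59.9]
tool_rot: [3.141, 0.003, -3.119]
force: [0.8, 0.8, 5.6]
width: 18.0
```

Emit:
{"name": "move_arm", "arguments": {
  "increments": [
    [0,0.1,0,0,0,0],
    [0,0.1,0,0,0,0],
    [0,0.1,0,0,0,0]
  ]
}}

```text
clock: 16.4
eef_pos: [530.4, 143.3, 59.9]
tool_rot: [3.14, 0.003, -3.118]
force: [1.1, 1.1, 5.2]
width: 18.3
```

It clicked over the crest: the tool jumped from 134.5 to 141–143 mm and the force fell to about 1 N. I'll let it settle and check.

Emit:
{"name": "move_arm", "arguments": {
  "increments": [
    [0,0,0,0,0,0],
    [0,0,0,0,0,0],
    [0,0,0,0,0,0],
    [0,0,0,0,0,0],
    [0,0,0,0,0,0]
  ]
}}

```text
clock: 16.9
eef_pos: [530.4, 143.3, 59.9]
tool_rot: [3.14, 0.003, -3.118]
force: [0.3, 1.2, 5.3]
width: 18.5
```

Run:
```python
from h import *
st=ctrl.read_state(); print(st["clock"],st["eef_pos"],st["tool_rot"],st["force"],st["torque"],st["width"],st["qd"])
im=eyes.get_image("wrist"); cv2.imwrite("pics/w5.png",im[:,:,::-1])
t=eyes.get_image("top"); cv2.imwrite("pics/top5.png",t[:,:,::-1])
a=np.hstack([cv2.resize(im[140:380,120:420],(500,400)),cv2.resize(t[200:300,210:285],(300,400),interpolation=cv2.INTER_CUBIC)])
cv2.imwrite("pics/c5.png",a[:,:,::-1])
```

```text
16.9 [530.42 143.31  59.89] [ 3.14  0.   -3.12] [0.28 1.18 5.3 ] [ 0.18 -0.17 -0.13] 18.545724126785007 [-0. -0.  0. -0. -0. -0.  0.]
```

View pics/c5.png

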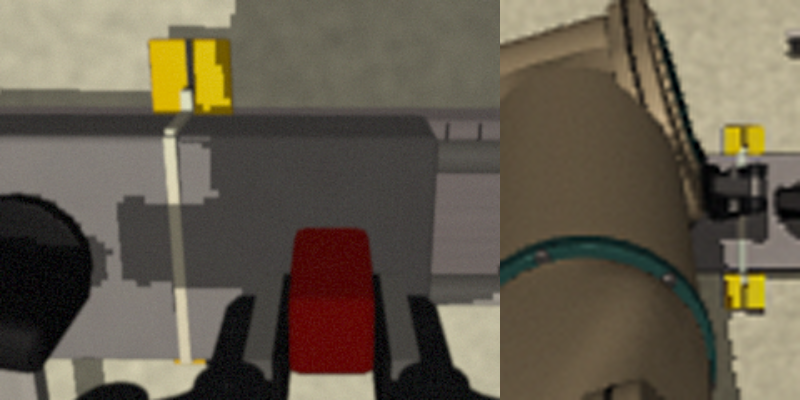

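The white pointers line up with the black lines on both sides of the yellow plate (crop (187,95) and (742,155)/(742,280)). The grip on the handle holds, and arm speed and side force are about zero. I'll hand it in.

```bash
python3 -c "
from cell import ctrl
print(ctrl.finish_job())"
```

```text
the job is handed in; nothing more can be done
None
```

I loosened the clamp, slid the stop past the blue notch to the yellow one, and handed the job in at about 17 s, still gripping the red handle. The hand-in gave no verdict, so what follows is from my own checks.

- **Clamp:** I turned the knob counter-clockwise until it met its end stop, with the torque rising to about 0.8 N m. A wrist picture showed the bar along the rail with its white end toward -y.
- **Slide:** The force rose to about 10.7 N on the yellow hump. The stop then jumped about 7–9 mm and the force fell to about 1 N.
- **Last checks:** The white pointers sat on the black line on both sides of the yellow plate, to within about 1 mm. The arm was at rest, and the 18.5 mm opening shows the handle is held.
- **Disagreements:** The gripper read about 2 mm under the true size on both the knob bar and the handle. I put that down to pad compliance. The handle ended about 1 mm beyond the position I predicted.
- **Not checked:** I did not measure the bystanders again afterwards. The arm's path stayed clear of them and the forces read in between showed no unexpected contact.

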